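# Unlock a vial case with a push-and-turn safety cap and lever its lid up

## Robot

A 7-joint arm with a two-finger parallel gripper is mounted at the origin on the work surface. World frame = base frame: x ahead of the robot, y to its left, z up, the work surface at z = 0. Lengths are in m, angles in rad, forces in N, time in s.
With the tool pointing down it reaches from about 0.4 to 0.85 m from the base axis. Payload 10.4 kg.
Tool frame: the origin (TCP) lies midway between the tips of the shut fingers; the grasp point (between the pads) lies 19 mm behind it; z points along the fingers, y is the line along which they close (so a half turn about z gives the same grasp; the last joint's range is limited). The gripper opens to 85 mm and grips with 20 to 120 N. Pads are 22 mm wide; open, the fingers measure 114 mm over their backs; the gripper's body (76 mm by 85 mm) begins 54 mm behind the grasp point. The pads swing forward as they close: fully open they stand 13 mm farther back than shut.
Start: joints at [1.181, 0.332, -0.065, 1.46, 0.022, 1.35, -0.088], TCP at [0.224, -0.583, 0.231] pointing down, gripper open.
Joint ranges: [-2.6, 2.6], [-0.5, 2.12], [-1.47, 1.34], [0.16, 2.42], [-1.27, 4.41], [0.06, 2.06], [-2.6, 2.6]. Speed limits (rad/s): [2.22, 2.22, 2.79, 2.79, 3.14, 3.14, 3.14].

## Interface

Orientations are given as a unit quaternion [x, y, z, w].
In Python, from station import sense, camera, camera_model, close_job gives the robot as it stands.
- The arm moves only by the tool drive_tool, never from a script. Its argument "deltas" is one flat list of numbers, 7 for each row, row after row: the shift along the world's x, y, z as a fraction of full scale, then the turn, a rotation vector about the world's x, y, z as a fraction of full scale, then the opening, from 0 (shut) to 1 (fully open). A call has 1 to 10 rows; each row is the pose to reach, as a shift and turn from the pose commanded when the call began, turning the shorter way round; what a row does not reach only later rows make up. Full scale, the value 1, is 1 m for a shift and pi rad for a turn. A row lasts 1/10 s, in which the tool goes at most 50 mm and 8.59 degrees, less where a joint would pass 70% of its speed; a pose out of reach is approached as far as the arm can. A call with a number of a shift or a turn outside -1 to 1 is refused whole. A call with a gripper value outside its range is refused whole. The fingers move at their own pace and stop on an object; "newtons" is the grip in N (left out, the last holds). Time passes only in rows, so rows that repeat a pose let the fingers close. It gives the time, the measured TCP pose, the force, the opening and the grip force at its end, in the units of the state.
- sense(): the state, without advancing time (a new reading comes with each control period).
- camera(name): name is "scene" or "top" or "wrist"; returns the picture (400x640x3 uint8, red, green, blue); there is no depth.
- camera_model(name): a dict with "intrinsics" (3x3 intrinsics, pixels), "rvec" (rotation vector, rad) and "tvec" (3), from world to camera coordinates, as OpenCV has them. Camera axes: x right, y down, z forward; pixel columns grow to the right and rows downward; lengths in m; the calibration is good to about 2 mm. A picture is of the moment at which its call begins: read the wrist's pose just before it. camera_model takes no time and is no camera call; for the wrist camera it gives the pose at the moment of the call.
- close_job(): hands the job in; it is judged then, once.
The state is a dict: "t": time; "qpos": joint angles; "dq": joint speeds; "joint_torque": joint torques, N m; "ee_pos": TCP position; "orientation": TCP orientation; "wrist_force": force on the tool from outside, world axes, zero at the start; "moment": the same for the moment, N m; "width": finger opening in m; "gripper_force": force on a finger pad.
Only numpy, scipy, OpenCV 4.12 (cv2) and the standard library are available. Lean on these libraries where they do the work, as an engineer would, in place of code of your own. Each camera call takes 0.05 s, during which the arm holds its last target. There are 200 camera calls.

## Task

Open the steel vial case: press its white safety cap down and, keeping it pressed, turn it anticlockwise (seen from above) a quarter turn, so that the dark hold-down bar under it swings right off the lid; turn the bar only by the cap, never by pushing the bar. Then slip the spatula's blade into the slot under the lid's front lip and lever the lid up with it to about 35 degrees; the lid stays where it is left. Finally lay the spatula down flat on the bench or its rest, clear of the case, and leave the other things on the bench where they stand.

Things in the scene. Friction and masses are not known exactly. Their poses are not given: they have to be found in the camera images.
- case: fixed open-topped steel case, 150 (its x) by 140 (y) by 50 mm tall; origin: centre of its underside; front = its -x side, z up. A front ledge 14 mm deep, top 38 mm above the bench, under the lid's lip leaves a slot 12 mm high and 14 mm deep, closed behind by the front wall. A block on its +y side, 62 by 60 by 50 mm tall, carries bar and cap on one upright axis at (-30, +104) mm in the case frame
- lid (a joint): aluminium lid, 164 mm by 140 mm, 5 mm thick, hinged at the case's back (+x) edge: 0 = shut (underside 50 mm, top 55 mm above the bench), grows in rad as it opens, to 1.6. A stiff hinge: it stays where it is left; about 2 N of upward force at the lip raises it
- lid_hinge (a point): the lid's hinge line, at its middle; at (+75, 0, +50) mm in the case frame; turns with the lid. The line runs along the case's y
- lid_lip (a point): middle of the lower front edge of the lid's lip, 164 mm from the hinge and 14 mm in front of the case's front wall; at (-89, 0, +50) mm in the case frame when shut; moves with the lid
- bar (a joint): dark steel hold-down bar, 14 mm wide, reaching 50 mm from the cap axis, above the lid. rad, positive anticlockwise from above: 0 = points to the case's -y, its last 16 mm lock the lid; clear of the lid from about 1.0; 1.57 = points to the case's +x. Stops at -0.12 and 1.8. Stiff (0.3 Nm), stays. The cap drives it only while down 4 mm or more, after up to 40 degrees of lost turning
- bar_end (a point): middle of the outer end of the bar, on its top face, 61.5 mm above the bench
- cap (a joint): rotation of the child-resistant cap in rad about its upright axis, positive anticlockwise seen from above, no end stops; at 0 the grip rib on its top lies along the case's x. Turned without pressing it spins idly and the bar stays. Can be turned by several strokes, re-gripping between them
- press (a joint): how far the cap is pressed down, in m: 0 at rest, 0.006 fully down. A spring pushes it up: 5 N at the start, 11 N when fully down. If the lugs inside happen to meet top on top it stops early, and drops fully as soon as the cap is turned a little while pressed
- cap_top (a point): centre of the cap's round top face, on the turning axis, 94 mm above the bench at rest. The white plastic cap is 48 mm in diameter and 24 mm tall; a straight grip rib, 44 mm long, 12 mm wide and 16 mm tall, stands across this top face through its centre. This point's x axis lies along the rib, z up
- spatula: loose spatula (90 g): wooden handle 14 by 14 mm, 100 mm long, then in line a flat steel blade 24 mm wide, 2.5 mm thick, 80 mm long; x towards the tip, z up. Origin on the handle's underside near the balance point: handle from x = -80 to +20 mm, blade +20 to +100 mm, blade's middle plane 7 mm above the handle's underside. On its rest the handle's underside is 20 mm above the bench
- spatula_grip (a point): a good place to grip: centre of the handle's section, 7 mm above the body's origin
- spatula_tip (a point): middle of the blade's front edge, 100 mm ahead of spatula_grip
- rest: fixed white spatula rest, 140 mm (its x) by 70 mm, 3 mm base plate; origin at the centre of its underside, x along the spatula. Two crossbars 12 mm thick: at x = -60 mm (20 mm tall, under the handle) and at x = +55 mm (26 mm tall, under the blade)
- reagent_bottle: bystander, loose: closed amber glass bottle with a white cap, 60 mm diameter, 115 mm tall; origin at the centre of its underside
- beaker: bystander, loose: open glass beaker, 64 mm diameter, 85 mm tall; origin at the centre of its underside
- sample_jar: bystander, loose: closed white plastic jar, 56 mm diameter, 60 mm tall; origin at the centre of its underside
- dish: bystander, loose: shallow white ceramic dish, 90 mm diameter, 18 mm tall; origin at the centre of its underside
- cork_ring: bystander, loose: flat cork flask ring, 90 mm outer diameter, 25 mm tall; origin at the centre of its underside
- stopper: bystander, loose: grey plastic stopper standing on its small end, 40 mm diameter at the top, 42 mm tall; origin at the centre of its underside
Things that resemble listed ones, but are neither listed nor needed, are in the scene too. Several things have the shape of the spatula; the one meant has the colours described above.

How it is judged:
On the way, in this order (a step that is already met when the one before it is completed fails the run):
1. the bar is turned clear of the lid by the pressed cap, at least 1.15 rad, with the lid still shut (value of joint bar above 1.15 rad and value of joint lid below 0.05 rad), for 0.1 s.
2. the spatula, bearing on the lid, has raised it past 0.43 rad (value of joint lid above 0.43 rad and contact force between spatula and lid above 0.2 N), for 0.05 s.
At the end, for the whole second after the job is handed in: The bar stands at 1.15 rad or more; the lid stands open by itself between 0.43 and 1.3 rad; the cap is released (pressed less than 2 mm); the spatula lies still and flat (within 10 degrees) with its origin below 50 mm, not touching the case or lid (value of joint bar above 1.15 rad and value of joint lid between 0.43 and 1.3 rad and value of joint press below 0.002 m and height (world z) of spatula below 0.05 m and angle between spatula's own x axis and vertical between 1.4 and 1.75 rad and linear speed of spatula below 0.02 m/s and contact force between spatula and case below 0.05 N).
It fails at once if the bar is pushed directly (more than 3 N from the robot or the spatula) (contact force between any of the fingers, the arm, spatula and bar above 3 N).
It fails at once if the spatula is dropped (falls free faster than 0.9 m/s, some 40 mm) (linear speed of spatula above 0.9 m/s and contact force between the fingers and spatula below 0.1 N).
It fails at once if a bystander is moved more than 30 mm (distance of any of reagent_bottle, beaker, sample_jar, dish, cork_ring, stopper from where it was at the start of the episode above 0.03 m).
It also fails if it takes over 72 s, if anything falls off the work surface, if the arm or the gripper's body presses on something with over 40 N, if the wrist force passes 120 N, or if a joint passes its speed limit or range.

## Working session

There is one attempt and no reset: what is moved stays moved. The work goes in short steps, Python scripts to look and compute and a tool call to move; the robot and the scene stay as the last step left them, time stands still between calls to the robot, and variables do not carry over. Pictures are saved under pics/ and viewed, at most 10 in all, crops included, and the job is handed in when it is done.

Besides the shell and the picture viewer there is one more tool, called as name(argument=value, ...) on one line, values as JSON. drive_tool: Moves the arm, as the interface text tells. Shift numbers are shares of 1 m and turn numbers shares of pi rad, none past 1 either way. Its arguments: {"type":"object","properties":{"deltas":{"type":"array"},"newtons":{"type":"number"}},"required":["deltas"]}

```bash
mkdir -p pics; ls; python3 - <<'E'
from station import sense,camera,camera_model
import cv2,json
s=sense();print({k:(v if not hasattr(v,'tolist') else v.tolist()) for k,v in s.items()})
for n in("scene","top"):
    im=camera(n);cv2.imwrite(f"pics/{n}0.png",cv2.cvtColor(im,cv2.COLOR_RGB2BGR));m=camera_model(n);print(n,m)
E
```

```text
pics
{'t': 0.0, 'qpos': [1.1814295685927563, 0.33287294784577953, -0.06468368944862597, 1.4609671193483407, 0.02161060934663361, 1.349895033291077, -0.08851601396791572], 'dq': [0.0016748408684174587, -0.0004923772955713547, -0.0003391953259686676, 0.0015609559849483077, -3.494434483943348e-06, 0.0005454324542150427, 0.00013065278312796198], 'joint_torque': [3.996830855612643e-05, -62.54535913467407, 0.048881820403039455, -39.16073441505432, 0.016188352019526064, 0.009908554202411324, 4.287787533030496e-05], 'ee_pos': [0.22396820483186233, -0.583079572427305, 0.23050290460358572], 'orientation': [0.9832327706820625, 0.1823534902796372, -0.00017282379102314692, -0.0007024041901001736], 'wrist_force': [0.44843593703803153, 0.18935630859488464, 0.4423429910913669], 'moment': [0.029869072771878443, 0.003957588325349017, 0.003348634340651596], 'gripper_force': 0.0, 'width': 0.08537562232049431}
scene {'intrinsics': array([[436.51128052,   0.        , 315.42368268],
       [  0.        , 436.51128052, 196.80118852],
       [  0.        ,   0.        ,   1.        ]]), 'rvec': array([ 2.32216443,  0.72090365, -0.27981362]), 'tvec': array([-0.43085559, -0.16849363,  1.54976482])}
top {'intrinsics': array([[500.38217012,   0.        , 325.71742705],
       [  0.        , 500.38217012, 194.08425285],
       [  0.        ,   0.        ,   1.        ]]), 'rvec': array([ 2.11680364, -2.13095955,  0.14608515]), 'tvec': array([-0.00212838,  0.54047395,  1.45258915])}
```

View pics/top0.png

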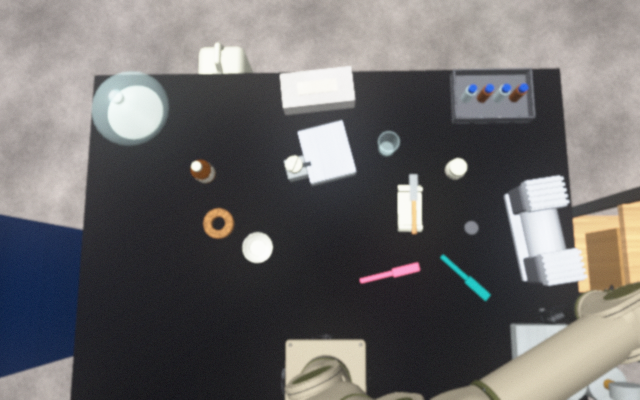

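View pics/scene0.png

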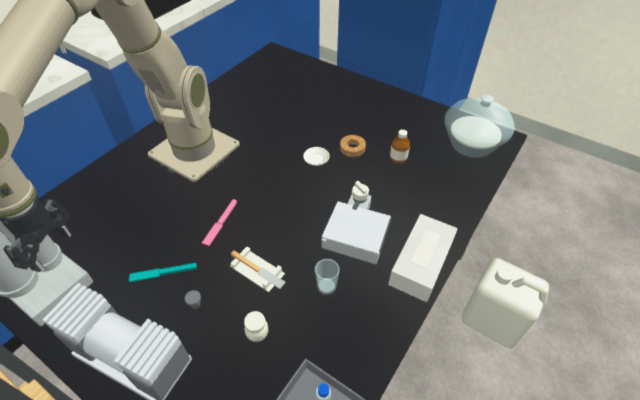

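The top view shows the case lid around (327,152), the cap at (293,163), the spatula on its rest at (412,205), and the beaker at (388,143). The scene view agrees. I'll enlarge the work area.

```bash
cat >h.py <<'E'
import numpy as np,cv2
from station import sense,camera,camera_model
from scipy.spatial.transform import Rotation as R
def proj(m,P):
    return cv2.projectPoints(np.asarray(P,float).reshape(-1,3),m["rvec"],m["tvec"],m["intrinsics"],None)[0].reshape(-1,2)
def back(m,uv,z):
    Rm=cv2.Rodrigues(m["rvec"])[0];c=-Rm.T@m["tvec"]
    d=(Rm.T@np.linalg.inv(m["intrinsics"])@np.c_[np.atleast_2d(uv),np.ones(len(np.atleast_2d(uv)))].T).T
    return c+d*((z-c[2])/d[:,2])[:,None]
def snap(n,f):
    im=cv2.cvtColor(camera(n),cv2.COLOR_RGB2BGR);cv2.imwrite(f"pics/{f}.png",im);return im
def crop(im,x0,y0,x1,y1,k,f):
    cv2.imwrite(f"pics/{f}.png",cv2.resize(im[y0:y1,x0:x1],None,fx=k,fy=k,interpolation=cv2.INTER_CUBIC))
E
python3 - <<'E'
from h import *
im=cv2.imread("pics/top0.png");crop(im,275,115,435,245,5,"c0") if 0 else crop(im,275,115,435,235,5,"c0")
im=cv2.imread("pics/scene0.png");crop(im,225,170,395,290,4,"c1") if 0 else crop(im,225,175,400,305,4.5,"c1")
E
```

```text
(no output)
```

View pics/c0.png

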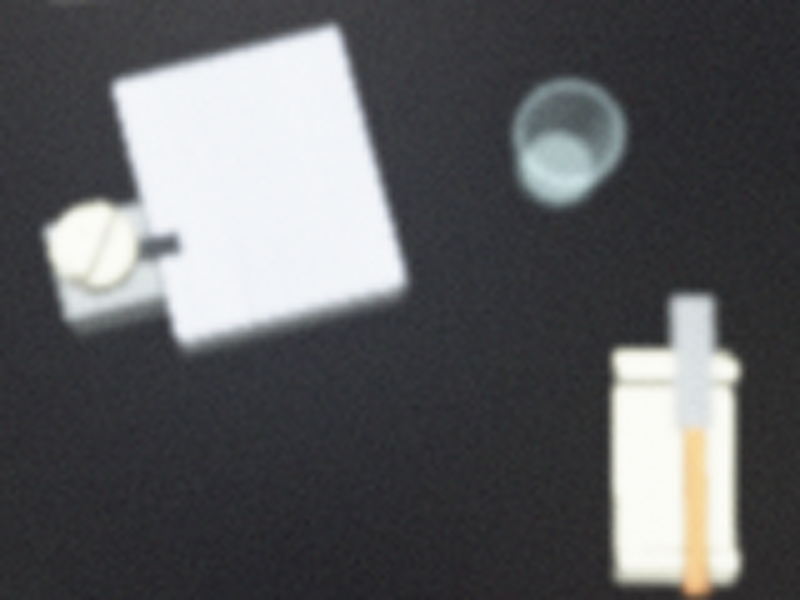

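View pics/c1.png

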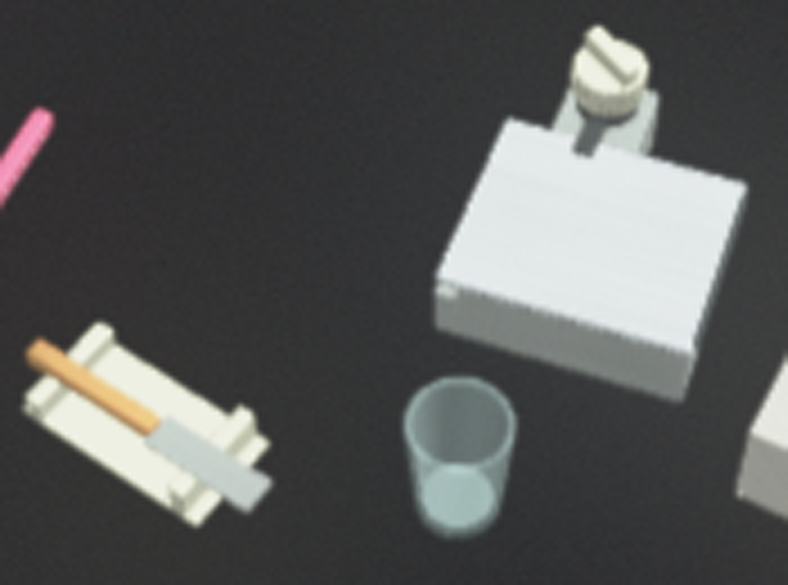

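The crops show the lid corners (c0: (115,80), (340,25), (406,284), (183,343)), the cap centre near (95,245), the rib running roughly (85,283) to (112,207), and the spatula from handle end (697,593) to tip (692,296). I'll fit poses from both views.

```bash
cat >fit.py <<'E'
from h import *
from scipy.optimize import least_squares
T=camera_model("top");S=camera_model("scene")
t=lambda a:np.array(a,float)/5+[275,115]-.4
s=lambda a:np.array(a,float)/4.5+[225,175]-.4
def fit(P,uvT,uvS,x0):
    def W(x):
        c,q=np.cos(x[2]),np.sin(x[2]);p=np.array(P,float)
        return np.c_[x[0]+c*p[:,0]-q*p[:,1],x[1]+q*p[:,0]+c*p[:,1],p[:,2]]
    def f(x):
        w=W(x);r=[]
        if uvT is not None:r.append(proj(T,w)-t(uvT))
        if uvS is not None:r.append(proj(S,w)-s(uvS))
        return np.concatenate(r).ravel()
    r=least_squares(f,x0);return r.x,np.round(r.fun.reshape(-1,2),1).tolist()
L=[(.075,.07,.055),(.075,-.07,.055),(-.089,-.07,.055),(-.089,.07,.055)]
a=[(115,80),(340,25),(406,284),(183,343)];b=[(745,185),(693,350),(437,285),(510,118)]
for q in((a,b),(a,None),(None,b)):print("case",*fit(L,*q,[.6,0,.2]))
P=[(-.08,0,.034),(.02,0,.028),(.1,0,.0285)]
a=[(697,593),(695,428),(692,296)];b=[(38,346),(155,430),(260,498)]
for q in((a,b),(a,None),(None,b)):print("spat",*fit(P,*q,[.5,-.2,0]))
a=[(85,283),(112,207)];
print("rib",back(T,t(a),.105), "cap",back(T,t([(95,247)]),.094),back(S,s([(612,70)]),.094),back(S,s([(597,30),(632,78)]),.11))
print("beaker",back(T,t([(560,165)]),.0))
E
python3 fit.py
```

```text
case [ 0.67864279 -0.00715094  0.25089177] [[-0.2, 0.3], [-0.7, -0.3], [0.3, -1.1], [-0.5, -1.0], [0.1, 0.0], [-0.6, 0.8], [-0.6, -1.4], [-1.1, 0.4]]
case [ 0.67706835 -0.0080518   0.24188258] [[0.2, 0.6], [-0.1, 0.4], [0.4, -0.3], [-0.5, -0.6]]
case [ 0.67992345 -0.00632196  0.26073304] [[0.5, -0.2], [0.3, 0.7], [0.1, -1.1], [-0.9, 0.6]]
spat [ 0.50369208 -0.26802283 -0.02652493] [[-0.2, -0.4], [-0.3, -0.5], [0.2, -0.2], [-1.1, -0.6], [0.2, -0.1], [-0.1, 0.0]]
spat [ 0.50253986 -0.26829376 -0.02121604] [[0.1, -0.0], [-0.2, -0.1], [0.1, 0.1]]
spat [ 0.50478869 -0.26791521 -0.03126513] [[-0.7, -0.5], [0.6, 0.1], [0.1, 0.3]]
rib [[0.5984533  0.09120863 0.105     ]
 [0.64346306 0.07576375 0.105     ]] cap [[0.6222497  0.08654266 0.094     ]] [[0.62678879 0.08522062 0.094     ]] [[0.60698151 0.09708295 0.11      ]
 [0.64750548 0.07306329 0.11      ]]
beaker [[ 0.69301049 -0.19516571  0.        ]]
```

drive_tool(deltas=[0.4,0.669,0,0,0,-0.25,1,0.4,0.669,0,0,0,-0.25,1,0.4,0.669,0,0,0,-0.25,1,0.4,0.669,0,0,0,-0.25,1,0.4,0.669,0,0,0,-0.25,1,0.4,0.669,0,0,0,-0.25,1,0.4,0.669,0,0,0,-0.25,1,0.4,0.669,0,0,0,-0.25,1,0.4,0.669,0,0,0,-0.25,1,0.4,0.669,0,0,0,-0.25,1])

```text
t: 1.1
ee_pos: [0.4751, -0.1632, 0.2313]
orientation: [0.978, -0.208, 0.0, 0.0]
wrist_force: [0.3, -1.4, -0.0]
width: 0.0855
gripper_force: 0.0
```

drive_tool(deltas=[0.142,0.241,-0.02,0,0,0,1,0.142,0.241,-0.02,0,0,0,1,0.142,0.241,-0.02,0,0,0,1,0.142,0.241,-0.02,0,0,0,1,0.142,0.241,-0.02,0,0,0,1,0.142,0.241,-0.02,0,0,0,1,0.142,0.241,-0.02,0,0,0,1,0.142,0.241,-0.02,0,0,0,1])

```text
t: 1.9
ee_pos: [0.6164, 0.0764, 0.2106]
orientation: [0.978, -0.207, -0.001, 0.0]
wrist_force: [-0.9, -0.7, 0.3]
width: 0.0852
gripper_force: 0.0
```

```bash
python3 - <<'E'
from h import *
s=sense();print(s["ee_pos"],s["orientation"],s["qpos"],s["t"])
m=camera_model("wrist");im=snap("wrist","w1");print(m)
print(proj(m,[(.6227,.0863,.094),(.6227,.0863,.11)]))
E
```

```text
[0.61640885 0.07643882 0.210579  ] [ 9.78311121e-01 -2.07139564e-01 -7.20468166e-04  1.80459866e-04] [ 0.21783997  0.38695441 -0.53863629  1.47667954  0.20007009  1.33450925
 -2.32342063] 1.9
{'intrinsics': array([[334.93610636,   0.        , 322.67805106],
       [  0.        , 334.93610636, 194.51222507],
       [  0.        ,   0.        ,   1.        ]]), 'rvec': array([-1.61453628,  2.48141342,  0.36164306]), 'tvec': array([0.31875372, 0.47997624, 0.51147698])}
[[307.4495135  188.23690601]
 [306.55524628 193.92908692]]
```

View pics/w1.png

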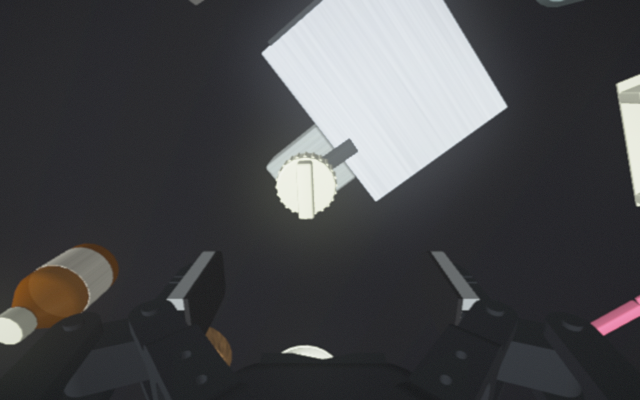

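The wrist view shows the rib nearly vertical in the image, from (304.5,162) to (306.5,217), on the cap centred near (306,187). The bar reaches over the lid, with lid corners at (263,52), (507,104) and (375,201).

```bash
python3 - <<'E'
from h import *
m=camera_model("wrist");s=sense();print(s["ee_pos"],s["orientation"])
m=dict(intrinsics=np.array([[334.936,0,322.678],[0,334.936,194.512],[0,0,1]]),rvec=np.array([-1.61453628,2.48141342,0.36164306]),tvec=np.array([0.31875372,0.47997624,0.51147698]))
r=back(m,[(304.5,162),(306.5,217.5)],.11);print("rib",r,r.mean(0),np.arctan2(*(r[0]-r[1])[1::-1]),np.linalg.norm(r[0]-r[1]))
print("cap",back(m,[(306,187.5)],.092));c=back(m,[(507,104),(375,201)],.055);print(c)
d=c[0]-c[1];print("front edge yaw",np.arctan2(d[0],-d[1]),np.linalg.norm(d),c.mean(0))
for x in(.677,-.0075,.245),:
  q=R.from_euler('z',x[2]).apply([(-.089,-.07,.055),(-.089,.07,.055),(.075,.07,.055)])+[x[0],x[1],0];print(proj(m,q))
E
```

```text
[0.61644026 0.07521917 0.21092436] [ 9.78134812e-01 -2.07971119e-01 -3.72775116e-04  4.05588671e-04]
rib [[0.64550885 0.07747846 0.11      ]
 [0.60550139 0.0942491  0.11      ]] [0.62550512 0.08586378 0.11      ] -0.3969374884147557 0.0433803075234429
cap [[0.62326114 0.08742004 0.092     ]]
[[ 0.61229413 -0.09535204  0.055     ]
 [ 0.5767648   0.03994262  0.055     ]]
front edge yaw 0.25680849376618303 0.13988201103788392 [ 0.59452946 -0.02770471  0.055     ]
[[510.278587   108.32200252]
 [377.32161584 203.41460382]
 [262.17892316  54.01466411]]
```

drive_tool(deltas=[0.0076,0.012,-0.05,0,0,0.007,1,0.0076,0.012,-0.09,0,0,0.007,1,0.0076,0.012,-0.09,0,0,0.007,1,0.0076,0.012,-0.09,0,0,0.007,1,0.0076,0.012,-0.09,0,0,0.007,1])

```text
t: 2.45
ee_pos: [0.6256, 0.0873, 0.1244]
orientation: [0.98, -0.198, 0.002, -0.0]
wrist_force: [-0.8, 1.0, 0.6]
width: 0.0854
gripper_force: 0.0
```

drive_tool(deltas=[-0.001,0,-0.023,0,0,0,1,-0.001,0,-0.023,0,0,0,0.5,-0.001,0,-0.023,0,0,0,0,-0.001,0,-0.023,0,0,0,0,-0.001,0,-0.023,0,0,0,0,-0.001,0,-0.023,0,0,0,0,-0.001,0,-0.023,0,0,0,0,-0.001,0,-0.023,0,0,0,0], newtons=50)

```text
t: 3.25
ee_pos: [0.6237, 0.0881, 0.0991]
orientation: [0.98, -0.197, 0.0, -0.0]
wrist_force: [0.2, -0.4, 4.7]
width: 0.0103
gripper_force: 52.8
```

drive_tool(deltas=[0,0,-0.004,0,0,0,0,0,0,-0.008,0,0,0,0,0,0,-0.01,0,0,0,0,0,0,-0.01,0,0,0,0])

```text
t: 3.65
ee_pos: [0.6242, 0.0882, 0.0929]
orientation: [0.98, -0.197, 0.002, 0.0]
wrist_force: [-13.4, -3.7, 36.4]
width: 0.0107
gripper_force: 56.9
```

drive_tool(deltas=[0,0,0.002,0,0,0.03,0,0,0,0.002,0,0,0.06,0,0,0,0.002,0,0,0.09,0,0,0,0.002,0,0,0.12,0,0,0,0.002,0,0,0.15,0,0,0,0.002,0,0,0.18,0,0,0,0.002,0,0,0.21,0,0,0,0.002,0,0,0.24,0,0,0,0.002,0,0,0.27,0,0,0,0.002,0,0,0.3,0])

```text
t: 4.65
ee_pos: [0.624, 0.088, 0.0931]
orientation: [0.963, 0.271, 0.001, 0.001]
wrist_force: [-7.6, -1.7, 22.2]
width: 0.0102
gripper_force: 55.2
```

drive_tool(deltas=[0,0,0,0,0,0.03,0,0,0,0,0,0,0.06,0,0,0,0,0,0,0.09,0,0,0,0,0,0,0.12,0,0,0,0,0,0,0.15,0,0,0,0,0,0,0.18,0,0,0,0,0,0,0.21,0,0,0,0,0,0,0.24,0,0,0,0,0,0,0.27,0,0,0,0,0,0,0.3,0])

```text
t: 5.65
ee_pos: [0.624, 0.0879, 0.0931]
orientation: [0.735, 0.678, 0.001, 0.001]
wrist_force: [-7.8, -4.2, 22.7]
width: 0.0107
gripper_force: 55.2
```

```bash
python3 - <<'E'
from h import *
s=sense();print(s["moment"],s["wrist_force"],s["qpos"])
im=snap("wrist","w2");crop(im,160,60,480,260,2.5,"w2c")
E
```

```text
[-0.66583867  1.74434678 -0.3207317 ] [-7.81164534 -4.15351964 22.71124922] [ 0.42662296  0.60990296 -0.87237591  1.56823109  0.4926248   1.19434764
 -0.62027573]
```

View pics/w2.png

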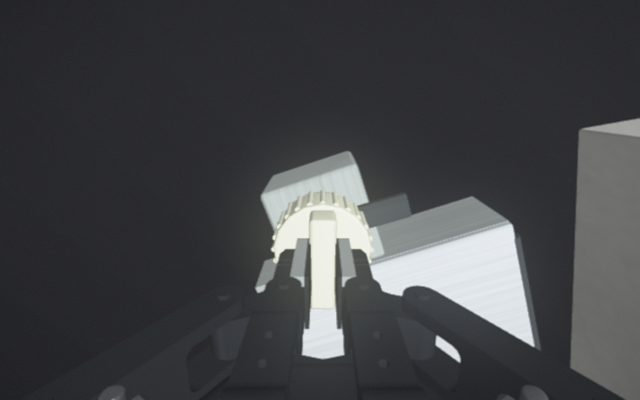

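The bar's outer end shows at about (409,206), already off the lid. I'll work out its angle.

```bash
python3 - <<'E'
from h import *
m=camera_model("wrist")
p=back(m,[(408,194),(411,215)],.0615);d=p-[.624,.0875,.0615]
print(p,[(np.arctan2(v[1],v[0]),np.linalg.norm(v[:2])) for v in d])
for a in(.9,1.1,1.3,1.5,1.6):
  w=a-np.pi/2+.25;e=R.from_euler('z',w).apply([(.05,.007,0),(.05,-.007,0)])+[.624,.0875,.0615];print(a,proj(m,e).round().tolist())
E
```

```text
[[0.6723203  0.10495374 0.0615    ]
 [0.67396418 0.09274645 0.0615    ]] [(np.float64(0.34662562089830745), np.float64(0.05137591144502405)), (np.float64(0.10462080054187488), np.float64(0.050238873094089975))]
0.9 [[408.0, 247.0], [398.0, 268.0]]
1.1 [[412.0, 231.0], [406.0, 253.0]]
1.3 [[411.0, 214.0], [411.0, 237.0]]
1.5 [[407.0, 197.0], [412.0, 220.0]]
1.6 [[404.0, 189.0], [411.0, 212.0]]
```

drive_tool(deltas=[0,0,0.006,0,0,0,0,0,0,0.01,0,0,0,0,0,0,0.01,0,0,0,0.6,0,0,0.01,0,0,0,1,0,0,0.05,0,0,0,1,0,0,0.1,0,0,0,1,0,0,0.12,0,0,0,1,0,0,0.12,0,0,0,1])

```text
t: 6.5
ee_pos: [0.6246, 0.0888, 0.2142]
orientation: [0.736, 0.677, 0.002, 0.002]
wrist_force: [-0.1, -0.1, -1.2]
width: 0.0854
gripper_force: 0.0
```

```bash
python3 - <<'E'
from h import *
s=sense();m=camera_model("wrist");Rm=cv2.Rodrigues(m["rvec"])[0];c=-Rm.T@m["tvec"]
print(s["ee_pos"],s["orientation"],s["width"]);q=R.from_quat(s["orientation"]);print("cam in tool",q.inv().apply(c-s["ee_pos"]),"axis",q.inv().apply(Rm[2]))
im=snap("wrist","w3")
for a in(1.5,1.6):
  w=a-np.pi/2+.25;e=R.from_euler('z',w).apply([(.05,.007,0),(.05,-.007,0)])+[.624,.0875,.0615];print(a,proj(m,e).round().tolist())
tgt=R.from_euler('z',-.024)*R.from_euler('x',np.pi);print("turn",(tgt*q.inv()).as_rotvec()/np.pi, "shift",np.array([.503,-.268,.2])-s["ee_pos"])
E
```

```text
[0.62463297 0.08882564 0.21417641] [0.73560122 0.67740916 0.00227581 0.00158077] 0.08538099061469756
cam in tool [ 0.07194711  0.00073401 -0.14168138] axis [-2.85947592e-01 -6.66128344e-05  9.58245256e-01]
1.5 [[373.0, 158.0], [376.0, 173.0]]
1.6 [[370.0, 153.0], [375.0, 167.0]]
turn [ 0.00112816  0.0015833  -0.48143498] shift [-0.12163297 -0.35682564 -0.01417641]
```

drive_tool(deltas=[-0.122,-0.357,-0.005,0.001,0.0015,-0.48,1,-0.122,-0.357,-0.005,0.001,0.0015,-0.48,1,-0.122,-0.357,-0.005,0.001,0.0015,-0.48,1,-0.122,-0.357,-0.005,0.001,0.0015,-0.48,1,-0.122,-0.357,-0.005,0.001,0.0015,-0.48,1,-0.122,-0.357,-0.005,0.001,0.0015,-0.48,1,-0.122,-0.357,-0.005,0.001,0.0015,-0.48,1,-0.122,-0.357,-0.005,0.001,0.0015,-0.48,1,-0.122,-0.357,-0.005,0.001,0.0015,-0.48,1,-0.122,-0.357,-0.005,0.001,0.0015,-0.48,1])

```text
t: 7.55
ee_pos: [0.4998, -0.2702, 0.2036]
orientation: [1.0, -0.01, -0.002, -0.003]
wrist_force: [-0.7, -0.1, 0.2]
width: 0.0846
gripper_force: 0.0
```

```bash
python3 - <<'E'
from h import *
s=sense();q=R.from_quat(s["orientation"]);print(s["ee_pos"],s["qpos"],q.as_matrix()[:,0])
tgt=R.from_euler('z',-.024)*R.from_euler('x',np.pi);print("turn",(tgt*q.inv()).as_rotvec()/np.pi, "shift",np.array([.503,-.268,.2])-s["ee_pos"])
E
```

```text
[ 0.49980743 -0.27019498  0.20356469] [ 0.92656076  0.28656897 -0.60531707  1.62252437  0.16328874  1.29045767
 -1.29726964] [ 0.99978071 -0.02060616 -0.00372945]
turn [-0.00198886 -0.00114305 -0.00107612] shift [ 0.00319257  0.00219498 -0.00356469]
```

```bash
python3 - <<'E'
from h import *
import json
s=sense();m=camera_model("wrist");im=snap("wrist","w4");crop(im,200,60,440,260,3,"w4c")
json.dump({k:np.asarray(v).tolist() for k,v in m.items()},open("m4.json","w"))
print(s["ee_pos"],proj(m,[(.423,-.266,.034),(.503,-.268,.034),(.523,-.268,.028),(.603,-.27,.028)]).round(1).tolist())
E
```

```text
[ 0.49980743 -0.27019498  0.20356469] [[320.2, 247.9], [320.4, 171.1], [320.0, 149.1], [320.2, 58.6]]
```

View pics/w4c.png

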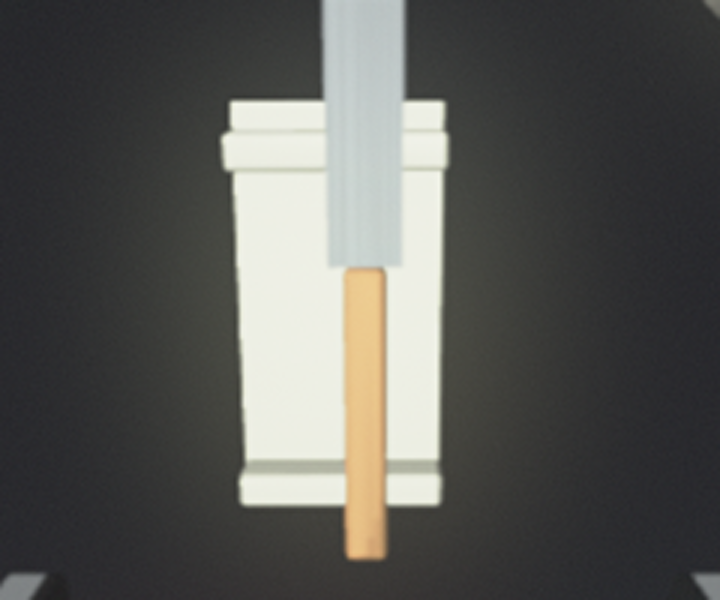

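The crop shows the spatula handle running straight up the image at crop x≈365, from end (365,555) to the blade junction (365,267), so it is about 1.5 mm right of the prediction.

drive_tool(deltas=[0,0.001,-0.05,-0.002,-0.001,-0.001,1,0,0.001,-0.1,-0.002,-0.001,-0.001,1,0,0.001,-0.14,-0.002,-0.001,-0.001,1,0,0.001,-0.16,-0.002,-0.001,-0.001,1,0,0.001,-0.16,-0.002,-0.001,-0.001,1,0,0.001,-0.16,-0.002,-0.001,-0.001,1])

```text
t: 8.2
ee_pos: [0.5012, -0.2677, 0.0453]
orientation: [1.0, -0.006, 0.001, 0.0]
wrist_force: [1.2, -0.8, 0.5]
width: 0.0854
gripper_force: 0.0
```

drive_tool(deltas=[0,-0.0015,-0.033,0,0,-0.003,1,0,-0.0015,-0.033,0,0,-0.003,1,0,-0.0015,-0.033,0,0,-0.003,0.4,0,-0.0015,-0.033,0,0,-0.003,0,0,-0.0015,-0.033,0,0,-0.003,0,0,-0.0015,-0.033,0,0,-0.003,0,0,-0.0015,-0.033,0,0,-0.003,0,0,-0.0015,-0.033,0,0,-0.003,0], newtons=100)

```text
t: 9.0
ee_pos: [0.5017, -0.2697, 0.0133]
orientation: [1.0, -0.012, 0.001, 0.001]
wrist_force: [-1.7, 0.9, 7.4]
width: 0.0118
gripper_force: 98.3
```

```bash
python3 - <<'E'
from h import *
s=sense();q=R.from_quat(s["orientation"]);p=s["ee_pos"];print(p,s["orientation"],s["width"],s["gripper_force"],s["wrist_force"])
C=np.array([.679,-.006,0]);Y=.25
org=C+R.from_euler('z',Y).apply([-.115-.1+.003,0,0]); print("pre",org)  # tip 26mm ahead of lip
tgt=R.from_euler('z',Y+.0)*R.from_euler('z',-(-.024-0))if 0 else R.from_euler('z',Y+.024)
print("turn z",(Y+.024)/np.pi,"shift",org-p)
E
```

```text
[ 0.50166185 -0.26973979  0.01328   ] [ 0.99992661 -0.01199576  0.0013471   0.00103066] 0.01184722277066061 98.2697868347168 [-1.68930769  0.86753281  7.40446943]
pre [ 0.47359057 -0.05844964  0.        ]
turn z 0.08721690881435866 shift [-0.02807128  0.21129015 -0.01328   ]
```

drive_tool(deltas=[0,0,0.03,0,0,0,0,0,0,0.06,0,0,0,0,-0.004,0.03,0.08,0,0,0.01,0,-0.008,0.06,0.08,0,0,0.03,0,-0.013,0.1,0.08,0,0,0.05,0,-0.018,0.14,0.08,0,0,0.07,0,-0.023,0.18,0.08,0,0,0.087,0,-0.028,0.211,0.08,0,0,0.087,0,-0.028,0.211,0.08,0,0,0.087,0,-0.028,0.211,0.08,0,0,0.087,0])

```text
t: 10.0
ee_pos: [0.4732, -0.0583, 0.0925]
orientation: [0.992, 0.125, 0.001, 0.001]
wrist_force: [-0.2, -1.3, -1.7]
width: 0.0119
gripper_force: 97.9
```

```bash
python3 - <<'E'
from h import *
s=sense();q=R.from_quat(s["orientation"]);p=s["ee_pos"];print(p,s["orientation"],s["width"],s["gripper_force"],s["t"])
m=camera_model("wrist");im=snap("wrist","w5")
tip=p+q.apply([.1015,0,-.0137]);hw=q.apply([0,.012,0])
print("tip pred",tip,proj(m,[tip-hw,tip+hw]))
C=np.array([.679,-.006,0]);e=R.from_euler('z',.25).apply([(-.089,-.07,.055),(-.089,.07,.055)])+C;print("lip pred",proj(m,e))
E
```

```text
[ 0.47319611 -0.05829269  0.09254381] [9.92160440e-01 1.24962927e-01 1.09240301e-03 8.57131475e-04] 0.011866982509511514 97.9463267326355 10.0
tip pred [ 0.57149324 -0.03310434  0.10644204] [[284.93206031   7.99170769]
 [355.1003068    8.02954058]]
lip pred [[469.70583181 -16.24318808]
 [172.33393504 -16.80463819]]
```

View pics/w5.png

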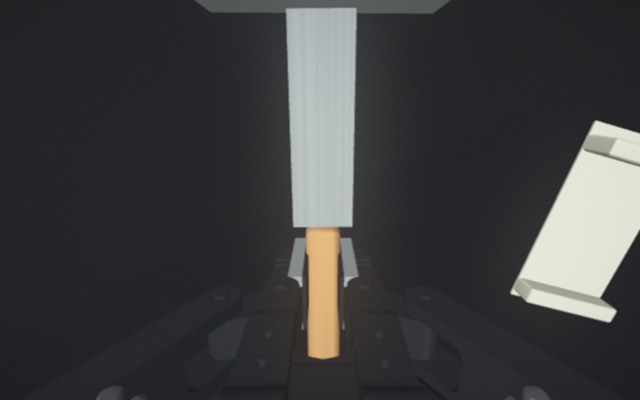

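The blade tip sits at (287–356, 8) as predicted, and the case's bottom front edge shows at about (211,12) to (434,12). I'll check that edge against the case pose.

```bash
python3 - <<'E'
from h import *
m=camera_model("wrist");C=np.array([.679,-.006,0])
for f in(-.089,-.075):
  e=R.from_euler('z',.25).apply([(f,-.07,0),(f,.07,0)])+C;print(f,proj(m,e))
print(back(m,[(211,12),(434,12)],0),R.from_euler('z',.25).apply([(-.089,.07,0),(-.089,-.07,0)])+C)
im=cv2.imread("pics/w5.png");g=cv2.cvtColor(im,cv2.COLOR_BGR2GRAY);
for c in(230,260,400,420):print(c,g[:22,c].tolist())
print(g[6,190:240].tolist(),g[6,415:460].tolist())
E
```

```text
-0.089 [[430.99912459  11.20618737]
 [208.01687092  11.27338727]]
-0.075 [[433.06399681 -14.09659305]
 [205.78878626 -14.06689009]]
[[ 0.57550438  0.03792933  0.        ]
 [ 0.61012777 -0.09782274  0.        ]] [[ 0.57544852  0.03980492  0.        ]
 [ 0.61008507 -0.09584282  0.        ]]
230 [87, 85, 88, 88, 85, 85, 85, 86, 86, 86, 86, 84, 67, 45, 41, 42, 38, 42, 40, 41, 42, 42]
260 [90, 88, 88, 90, 87, 87, 87, 87, 87, 87, 89, 87, 69, 50, 47, 46, 48, 47, 45, 47, 46, 47]
400 [88, 89, 87, 91, 90, 89, 90, 89, 89, 90, 91, 89, 85, 62, 45, 43, 41, 44, 44, 44, 43, 44]
420 [87, 87, 87, 90, 90, 88, 88, 87, 87, 88, 89, 89, 85, 66, 46, 41, 42, 40, 40, 39, 42, 40]
[39, 39, 37, 39, 39, 41, 38, 37, 38, 38, 41, 46, 58, 71, 79, 85, 87, 86, 85, 86, 86, 85, 86, 86, 85, 84, 85, 84, 85, 86, 84, 86, 85, 85, 85, 86, 85, 86, 86, 86, 85, 86, 85, 86, 85, 86, 85, 87, 85, 86] [87, 89, 88, 87, 87, 88, 87, 90, 88, 88, 89, 88, 88, 88, 89, 88, 88, 87, 88, 87, 87, 88, 87, 88, 88, 85, 75, 59, 50, 41, 39, 39, 36, 36, 41, 38, 37, 36, 40, 39, 36, 38, 38, 37, 39]
```

drive_tool(deltas=[0,0,-0.03,0,0,0,0,0,0,-0.055,0,0,0,0,0,0,-0.062,0,0,0,0,0,0,-0.062,0,0,0,0,0,0,-0.062,0,0,0,0])

```text
t: 10.55
ee_pos: [0.4739, -0.059, 0.0312]
orientation: [0.992, 0.124, 0.002, 0.001]
wrist_force: [0.0, 0.7, -0.9]
width: 0.0114
gripper_force: 98.0
```

```bash
cat >>h.py <<'E'
def tipinfo():
    s=sense();q=R.from_quat(s["orientation"]);p=s["ee_pos"];tip=p+q.apply([.1015,0,-.0137])
    c=R.from_euler('z',-.25).apply(tip-[.679,-.006,0]);print("t",s["t"],"tip case",c.round(4),"tcp",p.round(4),"F",s["wrist_force"].round(1) if hasattr(s["wrist_force"],"round") else s["wrist_force"],"rot",(q*R.from_euler('x',np.pi).inv()).as_rotvec().round(3))
E
python3 -c "from h import *;tipinfo()"
```

```text
t 10.55 tip case [-0.1104 -0.0007  0.0452] tcp [ 0.4739 -0.059   0.0312] F [ 0.   0.7 -0.9] rot [-0.001 -0.003  0.248]
```

drive_tool(deltas=[0.01,0.0025,-0.001,0,0,0,0,0.02,0.005,-0.001,0,0,0,0,0.025,0.0065,-0.001,0,0,0,0,0.03,0.0075,-0.001,0,0,0,0,0.03,0.0075,-0.001,0,0,0,0])

```text
t: 11.05
ee_pos: [0.504, -0.0506, 0.0295]
orientation: [0.992, 0.125, 0.001, 0.0]
wrist_force: [-0.3, -0.3, -1.6]
width: 0.0118
gripper_force: 97.9
```

```bash
python3 -c "from h import *;tipinfo()"
```

```text
t 11.05 tip case [-0.0791  0.0001  0.0434] tcp [ 0.504  -0.0506  0.0295] F [-0.3 -0.3 -1.6] rot [-0.001 -0.003  0.25 ]
```

drive_tool(deltas=[0,0,0.007,0,0,0,0,0,0,0.0145,0,0,0,0,0.003,0.001,0.025,0,0,0,0,0.007,0.0017,0.035,0,0,0,0,0.013,0.0033,0.0445,0,0,0,0,0.02,0.005,0.054,0,0,0,0,0.027,0.007,0.062,0,0,0,0,0.0345,0.009,0.07,0,0,0,0,0.0415,0.0105,0.077,0,0,0,0,0.049,0.0125,0.084,0,0,0,0])

```text
t: 12.05
ee_pos: [0.5528, -0.0384, 0.1138]
orientation: [0.992, 0.124, 0.001, 0.0]
wrist_force: [-2.0, -0.9, -2.5]
width: 0.0117
gripper_force: 97.8
```

```bash
python3 - <<'E'
from h import *
tipinfo();im=snap("wrist","w6");im=snap("scene","s6");crop(im,280,160,440,280,5,"s6c")
E
```

```text
t 12.05 tip case [-0.0288 -0.0002  0.1277] tcp [ 0.5528 -0.0384  0.1138] F [-2.  -0.9 -2.5] rot [-0.001 -0.002  0.249]
```

View pics/s6c.png

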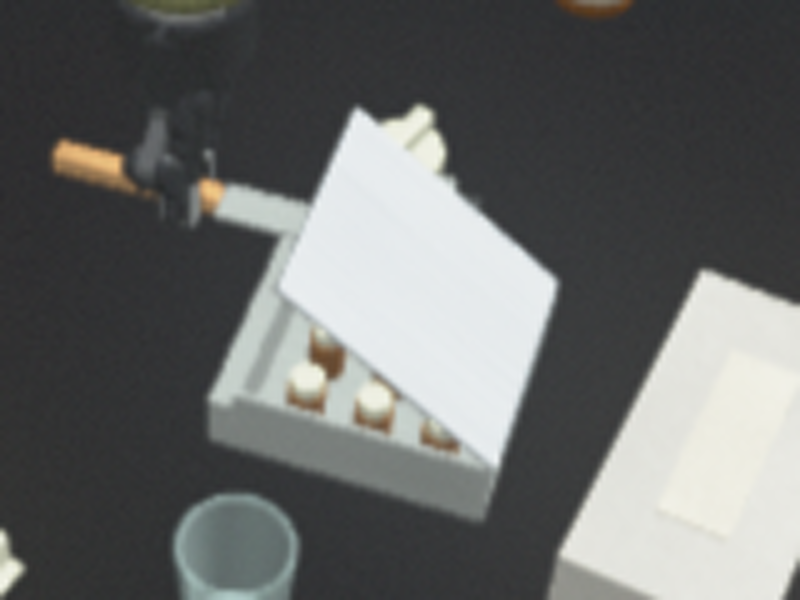

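The lid stands at roughly 35–37° with the blade under it. I'll withdraw the spatula and return it to its rest.

drive_tool(deltas=[0,0,-0.006,0,0,0,0,-0.015,-0.004,-0.01,0,0,0,0,-0.035,-0.009,-0.01,0,0,0,0,-0.065,-0.016,-0.01,0,0,0,0,-0.095,-0.025,-0.01,0,0,0,0,-0.1,-0.065,-0.01,0,0,-0.02,0,-0.09,-0.105,-0.01,0,0,-0.045,0,-0.075,-0.15,-0.01,0,0,-0.07,0,-0.06,-0.19,-0.01,0,0,-0.087,0,-0.051,-0.231,-0.01,0,0,-0.087,0])

```text
t: 13.15
ee_pos: [0.5017, -0.2712, 0.1028]
orientation: [1.0, -0.013, 0.001, 0.001]
wrist_force: [0.7, 0.3, 0.1]
width: 0.0122
gripper_force: 98.0
```

drive_tool(deltas=[0,0,0,0,0,0,0,0,0,0,0,0,0,0,0,0,0,0,0,0,0])

```text
t: 13.45
ee_pos: [0.5012, -0.2682, 0.1029]
orientation: [1.0, -0.011, 0.001, 0.0]
wrist_force: [-0.2, 1.6, -1.7]
width: 0.012
gripper_force: 98.0
```

```bash
python3 - <<'E'
from h import *
tipinfo();s=sense();print(np.array([.5017,-.2697,.0140])-s["ee_pos"])
E
```

```text
t 13.45 tip case [-0.1395 -0.2374  0.1168] tcp [ 0.5012 -0.2682  0.1029] F [-0.2  1.6 -1.7] rot [-0.001 -0.002 -0.023]
[ 0.00053574 -0.00145009 -0.08893354]
```

drive_tool(deltas=[0,-0.001,-0.03,0,0,0,0,0,-0.001,-0.055,0,0,0,0,0,-0.001,-0.075,0,0,0,0,0,-0.001,-0.083,0,0,0,0,0,-0.001,-0.087,0,0,0,0,0,-0.001,-0.0885,0,0,0,0,0,-0.001,-0.0885,0,0,0,0,0,-0.001,-0.0885,0,0,0,0])

```text
t: 14.25
ee_pos: [0.5018, -0.2708, 0.0158]
orientation: [1.0, -0.012, 0.002, 0.001]
wrist_force: [-0.1, -0.9, -0.2]
width: 0.0117
gripper_force: 98.0
```

drive_tool(deltas=[0,0,-0.0015,0,0,0,0,0,0,-0.0025,0,0,0,0,0,0,-0.003,0,0,0,0,0,0,-0.003,0,0,0,0])

```text
t: 14.65
ee_pos: [0.5016, -0.2708, 0.0132]
orientation: [1.0, -0.012, 0.001, 0.001]
wrist_force: [-5.3, 2.5, 13.4]
width: 0.0117
gripper_force: 100.1
```

Resting on the crossbars; release, raise clear, and check.

drive_tool(deltas=[0,0,0.001,0,0,0,0.3,0,0,0.001,0,0,0,1,0,0,0.001,0,0,0,1,0,0,0.001,0,0,0,1,0,0,0.03,0,0,0,1,0,0,0.08,0,0,0,1,0,0,0.13,0,0,0,1,0,0,0.18,0,0,0,1,0,0,0.2,0,0,0,1,0,0,0.2,0,0,0,1])

```text
t: 15.65
ee_pos: [0.5029, -0.2712, 0.2156]
orientation: [1.0, -0.012, 0.004, 0.002]
wrist_force: [-0.1, 0.7, 0.5]
width: 0.0855
gripper_force: 0.0
```

drive_tool(deltas=[-0.05,-0.15,0,0,0,0,1,-0.05,-0.15,0,0,0,0,1,-0.05,-0.15,0,0,0,0,1,-0.05,-0.15,0,0,0,0,1,-0.05,-0.15,0,0,0,0,1])

```text
t: 16.15
ee_pos: [0.4496, -0.4222, 0.2101]
orientation: [1.0, -0.014, 0.0, -0.0]
wrist_force: [0.7, 1.0, 0.6]
width: 0.0851
gripper_force: 0.0
```

```bash
python3 - <<'E'
from h import *
im=snap("scene","s7");crop(im,225,160,425,310,4,"s7c")
m=camera_model("scene");C=np.array([.677,-.0075,0])
for th in(.5,.6,.7):
  e=R.from_euler('z',.25).apply([(.075-.164*np.cos(th)-.005*np.sin(th)*-1,y,.05+.164*np.sin(th)+.005*np.cos(th)) for y in(.07,-.07)])+C
  print(th,((proj(m,e)-[225,160])*4).round().tolist())
E
```

```text
0.5 [[479.0, 100.0], [415.0, 244.0]]
0.6 [[492.0, 90.0], [428.0, 235.0]]
0.7 [[507.0, 81.0], [444.0, 227.0]]
```

View pics/s7c.png

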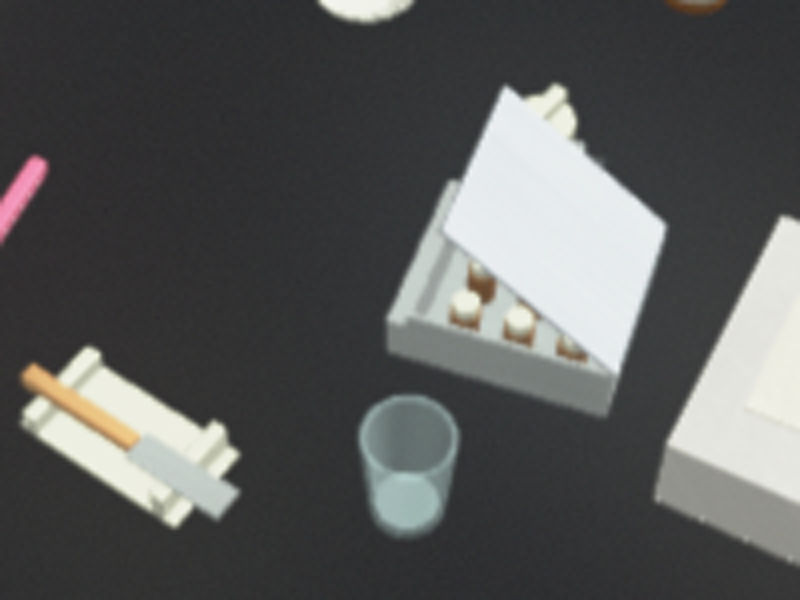

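The lid's front corners at about (505,87) and (444,231) put it near 0.65–0.7 rad. The spatula lies flat on its rest, and the cap is free.

```bash
python3 -c "from station import close_job;print(close_job())"
```

```text
the job is handed in; nothing more can be done
None
```

I handed the job in at about 16 s of robot time: the pressed cap turned the bar to about 1.54 rad, the spatula raised the lid and it stayed at about 0.65–0.7 rad (37–40°), and the spatula is back flat on its rest; the judge returned no verdict.

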